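# Fit the lens to the spot lamp and lock its retaining ring

### The arm

A 6-joint arm with a two-finger parallel gripper is mounted at the origin on the work surface; the furniture and walls round the work are solid. World frame = base frame: x ahead of the robot, y to its left, z up, the work surface at z = 0. Lengths are in m, angles in rad, forces in N, time in s.
With the tool pointing down it reaches from about 0.25 to 0.8 m from the base axis. Payload 8.5 kg.
Tool frame: the origin (TCP) lies on the centre line of the jaws, within the pads' length; the fingertips stand 11 mm ahead of it and the grasp point (between the pads) lies 8 mm behind it (nose_length is the distance from the TCP to the fingertips, in m); z points along the fingers, y is the line along which they close (so a half turn about z gives the same grasp; the last joint's range is limited). The gripper opens to 85 mm and grips with 20 to 120 N. Pads are 22 mm wide; open, the fingers measure 114 mm over their backs; the gripper's body (76 mm by 85 mm) begins 54 mm behind the grasp point. The pads swing forward as they close: fully open they stand 13 mm farther back than shut.
Start: joints at [1.32, 0.238, -0.013, 1.319, 0, 1.571], TCP at [0.13, 0.509, 0.242] pointing down, gripper open.
Joint ranges: [-2.66, 2.66], [-1.03, 1.9], [-1.14, 1.46], [-1.82, 2.27], [-1.45, 1.34], [-3.14, 3.14]. Speed limits (rad/s): [2.22, 2.22, 2.79, 3.14, 3.14, 3.14].

### API

Orientations are given as a rotation vector (axis times angle).
In Python, from workcell import sense, camera, close_job, nose_length gives the robot as it stands.
- The arm moves only by the tool play_rows, never from a script. Its argument "moves" is a list of rows, each an object with "slide": the shift along the world's x, y, z in units of 25 mm (1.0 is 25 mm), a list of three; "turn": the turn, a rotation vector about the world's x, y, z in units of 120 degrees (1.0 is 120 degrees), a list of three; "jaw": the opening, from 0 (shut) to 1 (fully open). In form: [{"slide": [tx, ty, tz], "turn": [wx, wy, wz], "jaw": jaw}, ...]. A call has 1 to 5 rows; each row shifts and turns the commanded pose from where the row before left it; what a row does not reach is not made up. A row lasts 1/8 s, in which the tool goes at most 62.5 mm and 10.7 degrees, less where a joint would pass 70% of its speed; a pose out of reach is approached as far as the arm can. A call with a number of a shift or a turn outside -1 to 1 is refused whole. A call with a gripper value outside its range is refused whole. The fingers move at their own pace and stop on an object; "force" is the grip in N (left out, the last holds). Time passes only in rows, so rows that do not move let the fingers close. It gives the time, the measured TCP pose, the force, the opening and the grip force at its end, in the units of the state.
- sense(): the state, without advancing time (a new reading comes with each control period).
- camera(name): name is "scene" or "side" or "wrist"; returns a dict with "image" (400x640x3 uint8, red, green, blue), "mtx" (3x3 intrinsics, pixels), "camera_from_world" (4x4, takes a point from world to camera coordinates); the wrist camera has in their place "mount" (4x4, takes a point from camera to tool coordinates, whose origin is the TCP and whose axes are the flange's). Camera axes: x right, y down, z forward; pixel columns grow to the right and rows downward; lengths in m; the calibration is good to about 2 mm. A picture is of the moment at which its call begins: read the wrist's pose just before it. There is no depth.
- close_job(): hands the job in; it is judged then, once.
The state is a dict: "clock": time; "joint_pos": joint angles; "qvel": joint speeds; "joint_efforts": joint torques, N m; "position": TCP position; "tcp_rot": TCP orientation; "force": force on the tool from outside, world axes, zero at the start; "torque": the same for the moment, N m; "gripper_width": finger opening in m; "grip_force": force on a finger pad.
Only numpy, scipy, OpenCV 4.12 (cv2) and the standard library are available. Lean on these libraries where they do the work, as an engineer would, in place of code of your own. Each camera call takes 0.05 s, during which the arm holds its last target. There are 200 camera calls.

### The job

Set the amber lens, dome up, into the open cell on top of the spot lamp. Then put the black retaining ring over it, slots on the brass pins, and turn it clockwise (seen from above) until it is fully home, so that it holds the lens down snugly. Let go of everything, and leave the pigment tub, the film can and the tin where they stand.

Things in the scene. Friction and masses are not known exactly. Their poses are not given: they have to be found in the camera images.
- lamp: Spot lamp fixed to the worktop, opening up: dark round finned housing, 100 mm across, 40 mm tall, small red switch on its -x side (unused). On its top stands the lens cell, an aluminium tube, outside diameter 52 mm, bore 43 mm, rim 60 mm above the worktop, mouth chamfered. Origin: centre of the underside; z up, x along the line through the two brass pins.
- cell_mouth (a point): Centre of the cell's mouth, level with the tube's rim, 60 mm above the worktop, axes as the lamp's. The lens drops in here.
- pin (a point): Root of the brass pin on the lamp's +x side, at the tube's outside, 26 mm from the cell's axis and 7.3 mm below the rim; a like pin stands on the -x side. Each is 6 mm thick and sticks out level to 32.5 mm from the axis. White strokes on the housing's top point at them.
- lens_seat (a joint): Sprung steel seat in the bore that carries the lens: 0 = at rest, 7.5 mm below the rim; grows (m) as it is pushed down, to 0.004 at most. It pushes back with 3 N at the start and 6 N at 0.0025, where the locked ring holds it.
- lens: Thick amber glass lens, a disc 40 mm across with an upright edge 20 mm high, flat below, low dome above (24 mm in all), about 70 g, lying dome up on the worktop. Origin: centre of the flat underside, z up. Seated, the upper 12.5 mm of its edge stand above the cell's rim: hold it only by its upper half, so that the fingers stay above the rim.
- retainer: Black retaining ring (bayonet cap), 66 mm across, about 80 g, upright on the worktop. Skirt 32 mm tall, bore 56 mm, its top a 4 mm flange with a 30 mm hole. Two 14 mm slots in the skirt's foot at the ring's +x and -x, below two white marks, go over the pins: ring x along lamp x, either way round, about 7 degrees of play. Origin: centre of the skirt's foot, z up.
- ring_grip (a point): On the ring's axis, 43 mm above its foot (axes as the ring's), midway between the two parallel grip bars on the flange: each 30 mm long (along ring x), 18 mm tall, tops 50 mm above the foot, 44 mm over their outer faces, which look along ring +y and -y. Pinch across these faces; the flange's top is 11 mm below this point.
- ring_foot (a point): Centre of the skirt's foot. Put on over the lens, it rests 44.5 mm above the worktop; the ring then turns clockwise (from above) 1.19 rad to a firm stop. From about 20 to 50 degrees ramps draw it down 2.5 mm (about 0.2 Nm), then the turn is level. Home: foot at 42 mm. If the slots miss the pins it stands on them, foot at about 56 mm.
- pigment_tub: Bystander: round screw-top pigment pot with black lid, 56 mm across, 52 mm tall. Origin: centre of its underside.
- film_can: Bystander: black film can with grey lid, 35 mm across, 51 mm tall. Origin: centre of its underside.
- pin_tin: Bystander: flat red and cream tin, 42 x 64 x 18 mm. Origin: centre of its underside.
Not all that is in view belongs to the job. There is more than one size of the lens; the job needs the smallest.

How it is judged:
On the way:
1. the lens lies seated in the cell, dome up (horizontal distance between lens and cell_mouth below 0.004 m and z of lens in the frame of cell_mouth below -0.005 m and angle between lens's own z axis and vertical below 0.15 rad), for 0.2 s.
At the end, for the whole second after the job is handed in: Lens dome up in the cell, within 4 mm of its axis, at least 8 mm below the rim; ring level on the pins, within 4 mm of the axis, foot within 1.5 mm of its home height, turned to within about 13 degrees of its stop, pressing on the lens with over 1 N; both at rest (horizontal distance between each of lens, retainer and cell_mouth below 0.004 m and z of lens in the frame of cell_mouth below -0.008 m and angle between each of lens, retainer's own z axis and vertical below 0.1 rad and z of retainer in the frame of cell_mouth below -0.0165 m and angle between the x axis of retainer and the x axis of lamp, either way round above 0.96 rad and contact force between retainer and lens above 1 N and linear speed of each of retainer, lens below 0.02 m/s); the robot touches nothing.
It fails at once if a bystander (pigment tub, film can or tin) is moved by more than 30 mm (distance of any of pigment_tub, film_can, pin_tin from where it was at the start of the episode above 0.03 m).
It also fails if it takes over 56 s, if anything falls off the work surface, if the arm or the gripper's body presses on something with over 40 N, if the wrist force passes 120 N, or if a joint passes its speed limit or range.

## Working session

There is one attempt and no reset: what is moved stays moved. The work goes in short steps, Python scripts to look and compute and a tool call to move; the robot and the scene stay as the last step left them, time stands still between calls to the robot, and variables do not carry over. Pictures are saved under pics/ and viewed, at most 10 in all, crops included, and the job is handed in when it is done.

Besides the shell and the picture viewer there is one more tool, called after "Emit:" as name(argument=value, ...), one argument or row to a line, values as JSON. play_rows: Moves the arm, as the interface text tells. Shifts and turns lie within -1 to 1; 1 stands for 25 mm of shift or 120 degrees of turn. Its arguments: {"type":"object","properties":{"moves":{"type":"array"},"force":{"type":"number"}},"required":["moves"]}

```bash
mkdir -p pics; cat > h.py <<'E'
import numpy as np, cv2
from workcell import sense, camera, close_job, nose_length
from scipy.spatial.transform import Rotation as R
def ray(c,uv,s=None):
    K=c["mtx"]; d=np.linalg.inv(K)@np.array([uv[0],uv[1],1.])
    if "mount" in c:
        T=np.eye(4);T[:3,:3]=R.from_rotvec(s["tcp_rot"]).as_matrix();T[:3,3]=s["position"]
        M=T@np.array(c["mount"])
    else: M=np.linalg.inv(np.array(c["camera_from_world"]))
    return M[:3,3],M[:3,:3]@d
def at_z(c,uv,z,s=None):
    o,d=ray(c,uv,s); return o+d*(z-o[2])/d[2]
E
python3 - <<'E'
from h import *
import pickle
s=sense();print(s)
ims={}
for n in("scene","side","wrist"):
    c=camera(n);ims[n]=c;cv2.imwrite(f"pics/{n}0.png",c["image"][:,:,::-1])
pickle.dump((s,ims),open("i0.pkl","wb"))
print(nose_length, ims["wrist"]["mount"])
a=np.vstack([cv2.resize(ims[n]["image"],(480,300)) for n in("scene","side")])
E
```

```text
{'clock': 0.0, 'joint_pos': array([ 1.31999835e+00,  2.38753643e-01, -1.42777282e-02,  1.31918143e+00,
       -1.74684340e-05,  1.57077040e+00]), 'qvel': array([ 3.94340948e-05, -1.47788080e-03, -1.16163399e-03,  2.13418787e-05,
       -2.98998097e-04, -3.40789947e-05]), 'joint_efforts': array([-1.74331376e-04, -5.38774395e+01,  3.46439445e+01,  1.83673500e-02,
        4.81650363e-05,  3.55082662e-06]), 'position': array([0.13019737, 0.50818134, 0.2416827 ]), 'tcp_rot': array([-3.92860350e-01, -3.11677011e+00,  2.21083925e-03]), 'force': array([-0.00416956,  0.43298435,  0.3190794 ]), 'torque': array([-0.05506277,  0.00224923, -0.037331  ]), 'grip_force': 0.0, 'gripper_width': 0.08566607738286498}
0.011 [[ 5.81403857e-04 -9.56112485e-01 -2.92999280e-01  7.51839141e-02]
 [ 9.99998234e-01  3.22928871e-05  1.87893704e-03 -1.27684851e-03]
 [-1.78701337e-03 -2.92999855e-01  9.56110816e-01 -1.31844233e-01]
 [ 0.00000000e+00  0.00000000e+00  0.00000000e+00  1.00000000e+00]]
```

View pics/scene0.png

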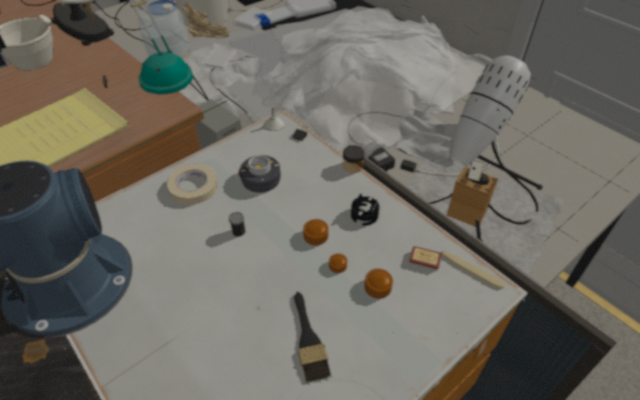

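View pics/side0.png

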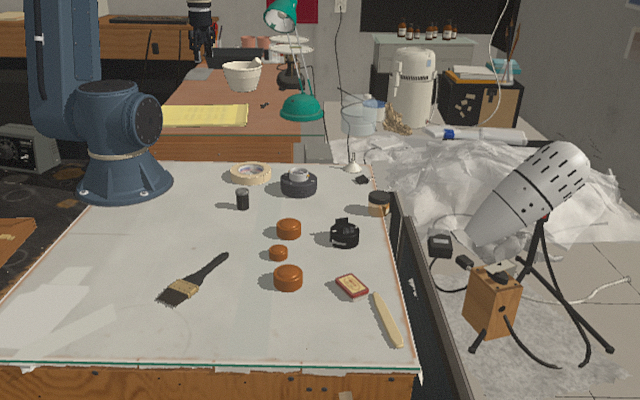

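The scene and side views show three amber discs: scene (316,231), (339,262), (378,283); side (289,229), (278,253), (288,277). The middle one looks smallest. The lamp is at scene (260,172), ring (365,209), film can (237,224), tub (353,158), tin (425,258). A close crop follows to check the choice.

```bash
python3 - <<'E'
from h import *
import pickle
s,I=pickle.load(open("i0.pkl","rb"))
def crop(n,x,y,w,h,k): return cv2.resize(I[n]["image"][y:y+h,x:x+w],None,fx=k,fy=k,interpolation=cv2.INTER_CUBIC)
a=crop("scene",290,180,133,120,3)[:, :400]; b=crop("scene",225,140,80,72,5)
c=crop("side",255,205,133,100,3); d=crop("side",260,150,80,48,5)
def pad(i,h): 
    o=np.zeros((h,400,3),np.uint8); i=i[:h,:400]; o[:i.shape[0],:i.shape[1]]=i; return o
m=np.vstack([np.hstack([pad(a,360),pad(b,360)]),np.hstack([pad(c,240),pad(d,240)])])
cv2.imwrite("pics/crops.png",m[:,:,::-1])
for nm,uv,z in [("l1",(316,236),.01),("l2",(339,264),.01),("l3",(378,288),.01),("ring",(365,215),.016),("lampmouth",(260,162),.06)]:
    print(nm,at_z(I["scene"],uv,z))
for nm,uv,z in [("l1",(289,232),.01),("l2",(278,255),.01),("l3",(288,281),.01),("ring",(344,240),.016),("lamp",(300,173),.06)]:
    print(nm,at_z(I["side"],uv,z))
E
```

```text
l1 [ 0.46204244 -0.25239424  0.01      ]
l2 [ 0.4498815  -0.34216247  0.01      ]
l3 [ 0.47014178 -0.43815197  0.01      ]
ring [ 0.58414973 -0.28228465  0.016     ]
lampmouth [ 0.48161632 -0.02067981  0.06      ]
l1 [ 0.47297163 -0.25217544  0.01      ]
l2 [ 0.45493294 -0.34657122  0.01      ]
l3 [ 0.48143072 -0.43590136  0.01      ]
ring [ 0.59759253 -0.29166408  0.016     ]
lamp [ 0.49025616 -0.03197468  0.06      ]
```

View pics/crops.png

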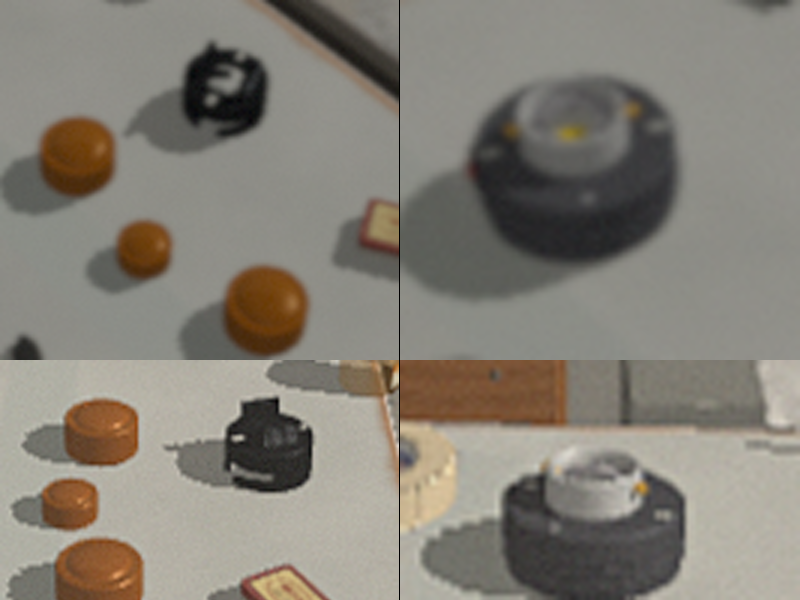

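The smallest is confirmed: middle disc at scene (338,263) and side (278,254), about (0.452,-0.344). The other two are clearly wider. I'll go over the lamp first for a wrist look.

Emit:
play_rows(
  moves=[
    {"slide": [0.6,-0.9,0],"turn": [0,0,0],"jaw": 1},
    {"slide": [0.6,-0.9,0],"turn": [0,0,0],"jaw": 1},
    {"slide": [0.6,-0.9,0],"turn": [0,0,0],"jaw": 1},
    {"slide": [0.6,-0.9,0],"turn": [0,0,0],"jaw": 1},
    {"slide": [0.6,-0.9,0],"turn": [0,0,0],"jaw": 1},
  ],
)

```text
clock: 0.78
position: [0.2056, 0.3952, 0.2421]
tcp_rot: [-0.393, -3.117, 0.001]
force: [0.2, 0.2, 0.4]
gripper_width: 0.0856
grip_force: 0.0
```

Emit:
play_rows(
  moves=[
    {"slide": [0.6,-0.9,0],"turn": [0,0,0],"jaw": 1},
    {"slide": [0.6,-0.9,0],"turn": [0,0,0],"jaw": 1},
    {"slide": [0.6,-0.9,0],"turn": [0,0,0],"jaw": 1},
    {"slide": [0.6,-0.9,0],"turn": [0,0,0],"jaw": 1},
    {"slide": [0.6,-0.9,0],"turn": [0,0,0],"jaw": 1},
  ],
)

```text
clock: 1.4
position: [0.2806, 0.2827, 0.2422]
tcp_rot: [-0.393, -3.117, 0.0]
force: [0.4, -0.5, 1.0]
gripper_width: 0.0851
grip_force: 0.0
```

Emit:
play_rows(
  moves=[
    {"slide": [0.6,-0.9,0],"turn": [0,0,0],"jaw": 1},
    {"slide": [0.6,-0.9,0],"turn": [0,0,0],"jaw": 1},
    {"slide": [0.6,-0.9,0],"turn": [0,0,0],"jaw": 1},
    {"slide": [0.6,-0.9,0],"turn": [0,0,0],"jaw": 1},
    {"slide": [0.6,-0.9,0],"turn": [0,0,0],"jaw": 1},
  ],
)

```text
clock: 2.02
position: [0.3556, 0.1702, 0.2422]
tcp_rot: [-0.393, -3.117, 0.0]
force: [0.5, 0.0, 0.1]
gripper_width: 0.0853
grip_force: 0.0
```

Emit:
play_rows(
  moves=[
    {"slide": [0.6,-0.9,0],"turn": [0,0,0],"jaw": 1},
    {"slide": [0.6,-0.9,0],"turn": [0,0,0],"jaw": 1},
    {"slide": [0.6,-0.9,0],"turn": [0,0,0],"jaw": 1},
    {"slide": [0.6,-0.9,0],"turn": [0,0,0],"jaw": 1},
    {"slide": [0.6,-0.9,0],"turn": [0,0,0],"jaw": 1},
  ],
)

```text
clock: 2.65
position: [0.4306, 0.0577, 0.2421]
tcp_rot: [-0.393, -3.117, 0.0]
force: [0.7, 0.1, 0.0]
gripper_width: 0.0854
grip_force: 0.0
```

Emit:
play_rows(
  moves=[
    {"slide": [0.6,-0.9,0],"turn": [0,0,0],"jaw": 1},
    {"slide": [0.6,-0.9,0],"turn": [0,0,0],"jaw": 1},
    {"slide": [0.3,-0.5,0],"turn": [0,0,0],"jaw": 1},
    {"slide": [0,0,0],"turn": [0,0,0],"jaw": 1},
  ],
)

```text
clock: 3.15
position: [0.4678, 0.0006, 0.242]
tcp_rot: [-0.395, -3.116, 0.0]
force: [0.5, 0.3, -0.1]
gripper_width: 0.0856
grip_force: 0.0
```

```bash
python3 - <<'E'
from h import *
import pickle
s=sense();c=camera("wrist");pickle.dump((s,c),open("w1.pkl","wb"));cv2.imwrite("pics/w1.png",c["image"][:,:,::-1])
print(s["clock"],s["joint_pos"],s["position"],s["qvel"].max())
E
```

```text
3.15 [ 1.36182964e-03  1.40930374e-01 -1.38501392e-01  1.29209454e+00
  2.68574927e-06  2.53491118e-01] [0.46781151 0.00063787 0.24197978] 0.0242495473492258
```

View pics/w1.png

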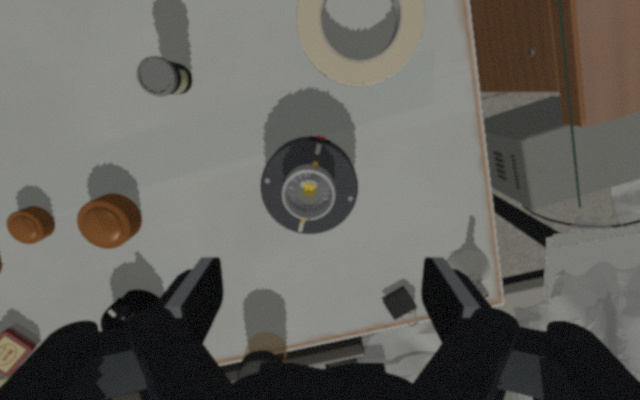

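The wrist view shows the lamp near (309,187), with pin strokes at about (319,148) and (302,226) and the red switch at (320,138). The small lens is at (31,225). I'll measure with a crop of the lamp.

```bash
python3 - <<'E'
from h import *
import pickle
s,c=pickle.load(open("w1.pkl","rb"))
im=c["image"]
cv2.imwrite("pics/w1c.png",cv2.resize(im[130:240,255:365],None,fx=5,fy=5,interpolation=cv2.INTER_CUBIC)[:,:,::-1])
print(c["mtx"])
for uv,z in [((308,192),.06),((310,185),.04),((31,227),.02),((31,227),.01)]: print(uv,at_z(c,uv,z,s))
E
```

```text
[[341.27243085   0.         321.87437499]
 [  0.         341.27243085 197.19558849]
 [  0.           0.           1.        ]]
(308, 192) [ 0.47948521 -0.01680299  0.06      ]
(310, 185) [ 0.4782682  -0.01515091  0.04      ]
(31, 227) [ 0.45257807 -0.33019441  0.02      ]
(31, 227) [ 0.45421124 -0.3400382   0.01      ]
```

View pics/w1c.png

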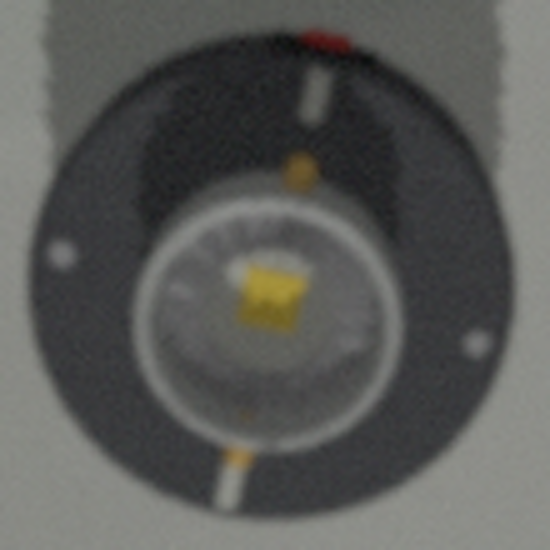

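```bash
python3 - <<'E'
from h import *
import pickle
s,c=pickle.load(open("w1.pkl","rb"))
f=lambda x,y,z: at_z(c,(255+x/5,130+y/5),z,s)[:2]
print("rim",f(268,324,.06), [f(*p,.06) for p in((133,324),(404,324),(268,197),(268,452))])
a,b=f(318,68,.04),f(226,508,.04); print("strokes",(a+b)/2,np.degrees(np.arctan2(*(b-a)[::-1])))
a,b=f(62,255,.04),f(476,343,.04); print("screws",(a+b)/2,np.degrees(np.arctan2(*(b-a)[::-1])))
a,b=f(301,172,.0527),f(238,458,.0527); print("pins",(a+b)/2,np.degrees(np.arctan2(*(b-a)[::-1])))
print("hous",[f(*p,.04) for p in((30,285),(515,285),(272,33),(272,518))])
S,I=pickle.load(open("i0.pkl","rb"))
q=lambda x,y,z: at_z(I["scene"],(225+(x-400)/5,140+y/5),z)[:2]
print("scene rim",q(573,122,.06), q(510,130,.0527),q(632,109,.0527))
q=lambda x,y,z: at_z(I["side"],(260+(x-400)/5,150+(y-360)/5),z)[:2]
print("side rim",q(593,469,.06))
T=R.from_rotvec(s["tcp_rot"]).as_matrix();print(T)
E
```

```text
rim [ 0.48232911 -0.01697373] [array([ 0.47586935, -0.04205998]), array([0.48883846, 0.00830508]), array([ 0.45831377, -0.01051005]), array([ 0.5076626 , -0.02379218])]
strokes [ 0.48240717 -0.01726801] -26.402364933717532
screws [ 0.48299447 -0.01732949] 63.08045682368541
pins [ 0.48334058 -0.01737337] -26.960580995398004
hous [array([ 0.46791309, -0.06378218]), array([0.49242794, 0.03143598]), array([ 0.43119819, -0.00314525]), array([ 0.52946026, -0.02952011])]
scene rim [ 0.47588978 -0.02697133] [ 0.45358053 -0.00488735] [ 0.50728835 -0.03133948]
side rim [ 0.48622749 -0.02433746]
[[-9.68383173e-01  2.49466426e-01 -7.29979039e-04]
 [ 2.49466491e-01  9.68383431e-01  1.69164406e-06]
 [ 7.07321615e-04 -1.80467150e-04 -9.99999734e-01]]
```

Lamp: centre (0.4827,-0.0172), x axis at -26.7°, with rim, strokes, screws and pins all agreeing. Now to the lens.

Emit:
play_rows(
  moves=[
    {"slide": [-0.04,-1,0],"turn": [0,0,0],"jaw": 0.72},
    {"slide": [-0.04,-1,0],"turn": [0,0,0],"jaw": 0.72},
    {"slide": [-0.04,-1,0],"turn": [0,0,0],"jaw": 0.72},
    {"slide": [-0.04,-1,0],"turn": [0,0,0],"jaw": 0.72},
    {"slide": [-0.04,-1,0],"turn": [0,0,0],"jaw": 0.72},
  ],
)

```text
clock: 3.82
position: [0.4624, -0.1237, 0.2424]
tcp_rot: [-0.391, -3.117, -0.0]
force: [1.6, 0.3, 0.5]
gripper_width: 0.0614
grip_force: 0.0
```

Emit:
play_rows(
  moves=[
    {"slide": [-0.04,-1,0],"turn": [0,0,0],"jaw": 0.72},
    {"slide": [-0.04,-1,0],"turn": [0,0,0],"jaw": 0.72},
    {"slide": [-0.04,-1,-0.4],"turn": [0,0,0],"jaw": 0.72},
    {"slide": [-0.04,-1,-0.4],"turn": [0,0,0],"jaw": 0.72},
    {"slide": [-0.04,-1,-0.4],"turn": [0,0,0],"jaw": 0.72},
  ],
)

```text
clock: 4.45
position: [0.4577, -0.2486, 0.2121]
tcp_rot: [0.391, 3.117, 0.0]
force: [-0.4, -0.0, 0.3]
gripper_width: 0.0613
grip_force: 0.0
```

Emit:
play_rows(
  moves=[
    {"slide": [-0.04,-1,-0.5],"turn": [0,0,0],"jaw": 0.72},
    {"slide": [-0.04,-1,-0.5],"turn": [0,0,0],"jaw": 0.72},
    {"slide": [-0.04,-1,-0.5],"turn": [0,0,0],"jaw": 0.72},
    {"slide": [-0.04,-0.7,-0.5],"turn": [0,0,0],"jaw": 0.72},
    {"slide": [0,0,0],"turn": [0,0,0],"jaw": 0.72},
  ],
)

```text
clock: 5.08
position: [0.4533, -0.3413, 0.1612]
tcp_rot: [-0.394, -3.115, -0.002]
force: [-0.9, -0.4, 0.3]
gripper_width: 0.0616
grip_force: 0.0
```

```bash
python3 - <<'E'
from h import *
import pickle
s=sense();c=camera("wrist");pickle.dump((s,c),open("w2.pkl","wb"))
im=c["image"]; cv2.imwrite("pics/w2.png",im[:,:,::-1])
print(s["clock"],s["position"],s["gripper_width"],np.abs(s["qvel"]).max())
hsv=cv2.cvtColor(im,cv2.COLOR_RGB2HSV)
m=cv2.inRange(hsv,(4,130,60),(22,255,255))
for k in cv2.findContours(m,0,2)[0]:
    if cv2.contourArea(k)>200:
        x,y,w,h=cv2.boundingRect(k); print(x,y,w,h)
        cx=x+w/2
        L,Rr=at_z(c,(x,y+h/2),.018,s),at_z(c,(x+w,y+h/2),.018,s); print((L+Rr)/2,np.linalg.norm(L-Rr)); print(at_z(c,(cx,y+h/2),.01,s))
E
```

```text
5.075 [ 0.45330076 -0.34127148  0.16122393] 0.0615600153190738 0.02095759850713135
194 204 68 64
[ 0.47560653 -0.43218765  0.018     ] 0.05928715617666777
[ 0.47837301 -0.43534202  0.01      ]
303 159 45 47
[ 0.45008758 -0.33798187  0.018     ] 0.03744454483226094
[ 0.4521135  -0.33839284  0.01      ]
403 141 75 71
[ 0.46883178 -0.24444424  0.018     ] 0.06218941510151688
[ 0.47140112 -0.24214181  0.01      ]
```

View pics/w2.png

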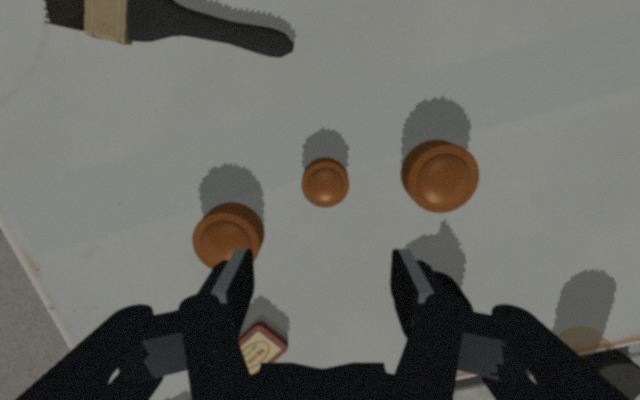

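Wrist view: small lens at (325,182) between the two bigger ones at (228,236) and (440,176), jaw tips clear of both. I'll descend and grip its upper half.

Emit:
play_rows(
  moves=[
    {"slide": [-0.05,0.12,-1],"turn": [0,0,0],"jaw": 0.72},
    {"slide": [0,0,-1],"turn": [0,0,0],"jaw": 0.72},
    {"slide": [0,0,-1],"turn": [0,0,0],"jaw": 0.72},
    {"slide": [0,0,-1],"turn": [0,0,0],"jaw": 0.72},
    {"slide": [0,0,-1],"turn": [0,0,0],"jaw": 0.72},
  ],
)

```text
clock: 5.75
position: [0.4531, -0.3376, 0.0374]
tcp_rot: [0.391, 3.116, -0.001]
force: [0.6, 0.6, -0.6]
gripper_width: 0.0614
grip_force: 0.0
```

Emit:
play_rows(
  moves=[
    {"slide": [0,0,-0.4],"turn": [0,0,0],"jaw": 0.72},
    {"slide": [0,0,-0.27],"turn": [0,0,0],"jaw": 0.6},
    {"slide": [0,0,0],"turn": [0,0,0],"jaw": 0.3},
    {"slide": [0,0,0],"turn": [0,0,0],"jaw": 0.3},
    {"slide": [0,0,0],"turn": [0,0,0],"jaw": 0.3},
  ],
  force=30,
)

```text
clock: 6.38
position: [0.4527, -0.3387, 0.021]
tcp_rot: [0.393, 3.116, -0.001]
force: [-0.4, -0.2, -0.8]
gripper_width: 0.0384
grip_force: 30.2
```

```bash
python3 - <<'E'
from h import *
import pickle
s=sense();c=camera("side");w=camera("wrist")
print(s["clock"],s["position"],s["gripper_width"],s["grip_force"],s["force"])
p=c["camera_from_world"]@np.r_[s["position"],1]; q=c["mtx"]@p[:3]; q=(q/q[2]).astype(int); print(q)
a=cv2.resize(c["image"][q[1]-40:q[1]+20,q[0]-40:q[0]+40],None,fx=5,fy=5,interpolation=cv2.INTER_CUBIC)
b=cv2.resize(w["image"][200:350,222:422],(400,300),interpolation=cv2.INTER_CUBIC)
cv2.imwrite("pics/g.png",np.hstack([a,b])[:,:,::-1])
E
```

```text
6.375 [ 0.45273917 -0.33866485  0.02101595] 0.0383883722355512 30.18978238105774 [-0.38772903 -0.20809417 -0.7955972 ]
[277 248   1]
```

View pics/g.png

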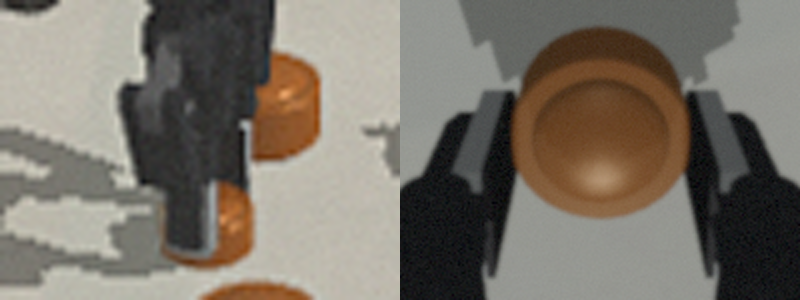

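Side and wrist crops show the pads on the lens's upper part (tips about 12 mm above the table), with the lens centred. I'll lift and carry it to the lamp.

Emit:
play_rows(
  moves=[
    {"slide": [0,0,0.8],"turn": [0,0,0],"jaw": 0.3},
    {"slide": [0,0,1],"turn": [0,0,0],"jaw": 0.3},
    {"slide": [0,0,1],"turn": [0,0,0],"jaw": 0.3},
    {"slide": [0.1,0.5,1],"turn": [0,0,0],"jaw": 0.3},
    {"slide": [0.1,1,0.5],"turn": [0,0,0],"jaw": 0.3},
  ],
)

```text
clock: 7.1
position: [0.4581, -0.3015, 0.1295]
tcp_rot: [0.395, 3.115, -0.002]
force: [-0.4, 0.2, -0.8]
gripper_width: 0.038
grip_force: 30.4
```

Emit:
play_rows(
  moves=[
    {"slide": [0.1,1,0],"turn": [0,0,0],"jaw": 0.3},
    {"slide": [0.1,1,0],"turn": [0,0,0],"jaw": 0.3},
    {"slide": [0.1,1,0],"turn": [0,0,0],"jaw": 0.3},
    {"slide": [0.1,1,0],"turn": [0,0,0],"jaw": 0.3},
    {"slide": [0.1,1,0],"turn": [0,0,0],"jaw": 0.3},
  ],
)

```text
clock: 7.72
position: [0.47, -0.1752, 0.1282]
tcp_rot: [0.393, 3.117, -0.0]
force: [0.9, -0.1, -1.9]
gripper_width: 0.0383
grip_force: 30.4
```

Emit:
play_rows(
  moves=[
    {"slide": [0.1,1,0],"turn": [0,0,0],"jaw": 0.3},
    {"slide": [0.1,1,0],"turn": [0,0,0],"jaw": 0.3},
    {"slide": [0.1,1,0],"turn": [0,0,0],"jaw": 0.3},
    {"slide": [0.1,1,0],"turn": [0,0,0],"jaw": 0.3},
    {"slide": [0.1,1,0],"turn": [0,0,0],"jaw": 0.3},
  ],
)

```text
clock: 8.35
position: [0.4825, -0.0502, 0.1282]
tcp_rot: [0.393, 3.117, -0.0]
force: [0.2, 0.4, -0.6]
gripper_width: 0.0387
grip_force: 30.4
```

Emit:
play_rows(
  moves=[
    {"slide": [0.06,0.8,0],"turn": [0,0,0],"jaw": 0.3},
    {"slide": [0,0.58,0],"turn": [0,0,0],"jaw": 0.3},
    {"slide": [0,0,0],"turn": [0,0,0],"jaw": 0.3},
  ],
)

```text
clock: 8.72
position: [0.484, -0.0159, 0.1281]
tcp_rot: [0.391, 3.117, -0.0]
force: [-1.1, -0.3, -1.3]
gripper_width: 0.0385
grip_force: 30.4
```

Emit:
play_rows(
  moves=[
    {"slide": [0,-0.03,-1],"turn": [0,0,0],"jaw": 0.3},
    {"slide": [0,0,-0.7],"turn": [0,0,0],"jaw": 0.3},
    {"slide": [0,0,0],"turn": [0,0,0],"jaw": 0.3},
  ],
)

```text
clock: 9.1
position: [0.4831, -0.0178, 0.0846]
tcp_rot: [-0.394, -3.114, 0.001]
force: [0.3, -0.1, -0.9]
gripper_width: 0.0384
grip_force: 30.4
```

```bash
python3 - <<'E'
from h import *
s=sense();w=camera("wrist")
print(s["clock"],s["position"],s["gripper_width"],s["force"])
x,y,W,H=247,190,150,130
a=cv2.resize(w["image"][y:y+H,x:x+W],None,fx=4,fy=4,interpolation=cv2.INTER_CUBIC)
cv2.imwrite("pics/h.png",a[:,:,::-1])
T=np.eye(4);T[:3,:3]=R.from_rotvec(s["tcp_rot"]).as_matrix();T[:3,3]=s["position"]
M=np.linalg.inv(T@w["mount"])
def proj(p): q=w["mtx"]@(M[:3]@np.r_[p,1]); return ((q[:2]/q[2]-[x,y])*4).round(1)
print("expect rim circle extremes for center .4827,-.0172")
t=np.linspace(0,2*np.pi,73)
P=np.array([proj([.4827+.026*np.cos(k),-.0172+.026*np.sin(k),.06]) for k in t]);print(P.min(0),P.max(0))
L=np.array([.4823,-.0168]);Q=np.array([proj([L[0]+.02*np.cos(k),L[1]+.02*np.sin(k),s["position"][2]-.001]) for k in t]);print(Q.min(0),Q.max(0))
E
```

```text
9.1 [ 0.48307079 -0.01783427  0.08461863] 0.038438557338730764 [ 0.3285484  -0.06767821 -0.94095374]
expect rim circle extremes for center .4827,-.0172
[104.3  34.8] [518.5 413.6]
[132.5 151.7] [499.7 480.4]
```

View pics/h.png

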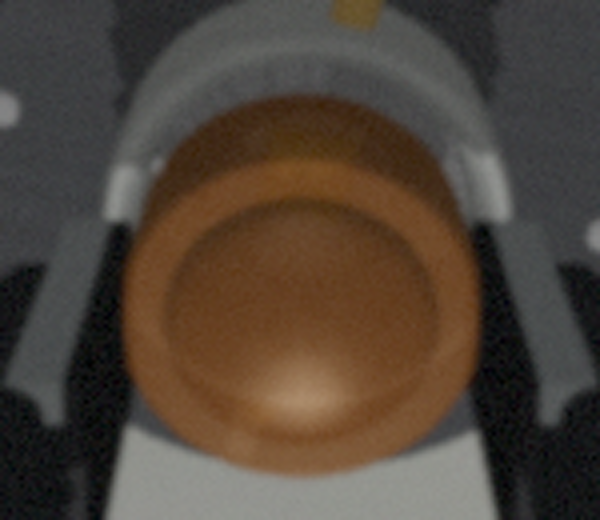

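```bash
python3 - <<'E'
from h import *
s=sense();w=camera("wrist");x,y=247,190
T=np.eye(4);T[:3,:3]=R.from_rotvec(s["tcp_rot"]).as_matrix();T[:3,3]=s["position"]
M=np.linalg.inv(T@w["mount"]);t=np.linspace(0,2*np.pi,181)
def ext(c,r,z):
    P=np.array([w["mtx"]@(M[:3]@np.r_[c[0]+r*np.cos(k),c[1]+r*np.sin(k),z,1]) for k in t]);P=(P[:,:2]/P[:,2:]-[x,y])*4
    return np.r_[P.min(0),P.max(0)].round(0)
z=s["position"][2];print(s["position"])
for n,c in (("a",(.4814,-.0178)),("b",(.4814,-.0188)),("c",(.4830,-.0178))): print(n,"lens top",ext(c,.02,z-.001),"lens bottom",ext(c,.02,z-.021),"rim",ext(c,.026,.06),"bore",ext(c,.0215,.06))
E
```

```text
[ 0.48371265 -0.01780245  0.08545277]
a lens top [119. 141. 488. 471.] lens bottom [140.  78. 466. 376.] rim [ 96.  19. 509. 398.] bore [132.  54. 474. 368.]
b lens top [110. 143. 478. 473.] lens bottom [132.  80. 458. 378.] rim [ 88.  21. 502. 400.] bore [124.  56. 466. 370.]
c lens top [123. 155. 491. 483.] lens bottom [143.  91. 469. 387.] rim [ 99.  31. 512. 409.] bore [135.  67. 476. 378.]
```

Emit:
play_rows(
  moves=[
    {"slide": [0.065,0.03,-0.1],"turn": [0,0,0],"jaw": 0.3},
    {"slide": [0,0,-0.1],"turn": [0,0,0],"jaw": 0.3},
    {"slide": [0,0,-0.06],"turn": [0,0,0],"jaw": 0.3},
  ],
  force=20,
)

```text
clock: 9.57
position: [0.4857, -0.0165, 0.0791]
tcp_rot: [0.393, 3.117, -0.0]
force: [-0.3, -0.5, -0.5]
gripper_width: 0.0386
grip_force: 30.4
```

Emit:
play_rows(
  moves=[
    {"slide": [0,0,-0.06],"turn": [0,0,0],"jaw": 0.3},
    {"slide": [0,0,-0.04],"turn": [0,0,0],"jaw": 0.3},
  ],
)

```text
clock: 9.82
position: [0.4855, -0.0164, 0.0766]
tcp_rot: [-0.393, -3.117, 0.0]
force: [-2.5, 0.5, 5.6]
gripper_width: 0.0385
grip_force: 30.9
```

Emit:
play_rows(
  moves=[
    {"slide": [-0.02,0,0],"turn": [0,0,0],"jaw": 0.3},
    {"slide": [0,0,-0.04],"turn": [0,0,0],"jaw": 0.3},
  ],
)

```text
clock: 10.07
position: [0.485, -0.0165, 0.0758]
tcp_rot: [-0.393, -3.117, 0.0]
force: [-4.5, -1.2, 8.9]
gripper_width: 0.0384
grip_force: 31.2
```

Emit:
play_rows(
  moves=[
    {"slide": [0,0,-0.04],"turn": [0,0,0],"jaw": 0.3},
    {"slide": [0,0,-0.04],"turn": [0,0,0],"jaw": 0.3},
  ],
)

```text
clock: 10.32
position: [0.4847, -0.0166, 0.0733]
tcp_rot: [-0.393, -3.116, 0.001]
force: [-2.3, -1.3, 3.9]
gripper_width: 0.0384
grip_force: 30.8
```

Emit:
play_rows(
  moves=[
    {"slide": [0,0,0],"turn": [0,0,0],"jaw": 0.6},
    {"slide": [0,0,0],"turn": [0,0,0],"jaw": 0.72},
    {"slide": [0,0,0.3],"turn": [0,0,0],"jaw": 0.72},
    {"slide": [0,0,1],"turn": [0,0,0],"jaw": 0.72},
    {"slide": [0,0,1],"turn": [0,0,0],"jaw": 0.72},
  ],
)

```text
clock: 10.95
position: [0.4852, -0.0164, 0.1321]
tcp_rot: [0.393, 3.117, -0.0]
force: [0.2, 0.6, -0.3]
gripper_width: 0.0612
grip_force: 0.0
```

Emit:
play_rows(
  moves=[
    {"slide": [0,0,1],"turn": [0,0,0],"jaw": 1},
    {"slide": [0,0,1],"turn": [0,0,0],"jaw": 1},
    {"slide": [0,0,1],"turn": [0,0,0],"jaw": 1},
    {"slide": [0,0,1],"turn": [0,0,0],"jaw": 1},
    {"slide": [0,0,0],"turn": [0,0,0],"jaw": 1},
  ],
)

```text
clock: 11.58
position: [0.4862, -0.0165, 0.2331]
tcp_rot: [0.392, 3.113, 0.001]
force: [-0.3, 0.2, -0.4]
gripper_width: 0.085
grip_force: 0.0
```

```bash
python3 - <<'E'
from h import *
import pickle
s=sense();c=camera("wrist");e=camera("side");pickle.dump((s,c),open("w3.pkl","wb"))
print(s["clock"],s["position"],np.abs(s["qvel"]).max())
im=c["image"]
hsv=cv2.cvtColor(im,cv2.COLOR_RGB2HSV)
m=cv2.inRange(hsv,(4,130,60),(22,255,255))
for k in cv2.findContours(m,0,2)[0]:
    if cv2.contourArea(k)>200:
        x,y,w,h=cv2.boundingRect(k); print(x,y,w,h,[at_z(c,(x+w/2,y+h/2),z,s)[:2] for z in(.07,.04)])
a=cv2.resize(im[140:240,260:360],(400,400),interpolation=cv2.INTER_CUBIC)
b=cv2.resize(e["image"][140:220,260:340],(400,400),interpolation=cv2.INTER_CUBIC)
cv2.imwrite("pics/i.png",np.hstack([a,b])[:,:,::-1])
E
```

```text
11.575 [ 0.48622628 -0.01646958  0.23312685] 0.05322086419736134
79 176 65 55 [array([ 0.45981539, -0.20744604]), array([ 0.464626 , -0.2286639])]
300 153 43 45 [array([ 0.48184731, -0.01628498]), array([ 0.48890087, -0.01804191])]
597 0 18 98 [array([0.43775624, 0.22943573]), array([0.44032115, 0.25269414])]
495 0 102 98 [array([0.42589141, 0.18295161]), array([0.42724843, 0.20147776])]
```

View pics/i.png

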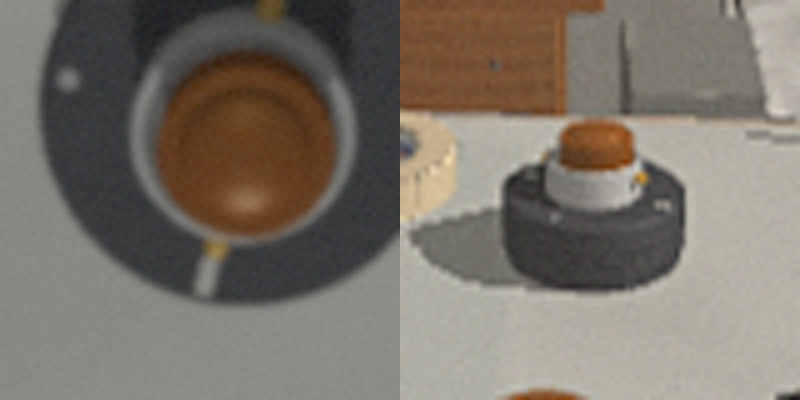

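The lens is seated and level in the cell (wrist crop (246,148), side crop (597,145)). Now to the ring.

Emit:
play_rows(
  moves=[
    {"slide": [0.38,-1,0],"turn": [0,0,0],"jaw": 1},
    {"slide": [0.38,-1,0],"turn": [0,0,0],"jaw": 1},
    {"slide": [0.38,-1,0],"turn": [0,0,0],"jaw": 1},
    {"slide": [0.38,-1,0],"turn": [0,0,0],"jaw": 1},
    {"slide": [0.38,-1,0],"turn": [0,0,0],"jaw": 1},
  ],
)

```text
clock: 12.3
position: [0.5324, -0.1422, 0.2298]
tcp_rot: [-0.393, -3.115, -0.0]
force: [-0.2, -0.1, -0.9]
gripper_width: 0.0855
grip_force: 0.0
```

Emit:
play_rows(
  moves=[
    {"slide": [0.38,-1,0],"turn": [0,0,0],"jaw": 1},
    {"slide": [0.38,-1,-0.3],"turn": [0,0,0],"jaw": 1},
    {"slide": [0.38,-1,-0.4],"turn": [0,0,0],"jaw": 1},
    {"slide": [0.38,-1,-0.4],"turn": [0,0,0],"jaw": 1},
    {"slide": [0.38,-1,-0.4],"turn": [0,0,0],"jaw": 1},
  ],
)

```text
clock: 12.92
position: [0.5806, -0.268, 0.1924]
tcp_rot: [-0.393, -3.116, -0.0]
force: [-0.1, 0.5, 1.3]
gripper_width: 0.0859
grip_force: 0.0
```

Emit:
play_rows(
  moves=[
    {"slide": [0.38,-0.8,-0.2],"turn": [0,0,0],"jaw": 1},
    {"slide": [0,0,0],"turn": [0,0,0],"jaw": 1},
  ],
)

```text
clock: 13.18
position: [0.5899, -0.2882, 0.1869]
tcp_rot: [-0.395, -3.115, -0.0]
force: [-0.3, 0.1, -0.6]
gripper_width: 0.085
grip_force: 0.0
```

```bash
python3 - <<'E'
from h import *
import pickle
s=sense();c=camera("wrist");pickle.dump((s,c),open("w4.pkl","wb"))
print(s["clock"],s["position"],s["tcp_rot"],np.abs(s["qvel"]).max(),s["joint_pos"])
im=c["image"]
a=cv2.resize(im[110:260,240:420],(720,600),interpolation=cv2.INTER_CUBIC)
a=cv2.convertScaleAbs(a,alpha=1.6,beta=15)
cv2.imwrite("pics/r.png",a[:,:,::-1])
E
```

```text
13.175 [ 0.58985344 -0.28818934  0.18692693] [-3.95104671e-01 -3.11521225e+00 -4.54735231e-04] 0.03184004541321638 [-4.54384824e-01  4.87511415e-01  2.23415019e-01  1.30814187e+00
 -1.85087083e-04 -2.02070370e-01]
```

View pics/r.png

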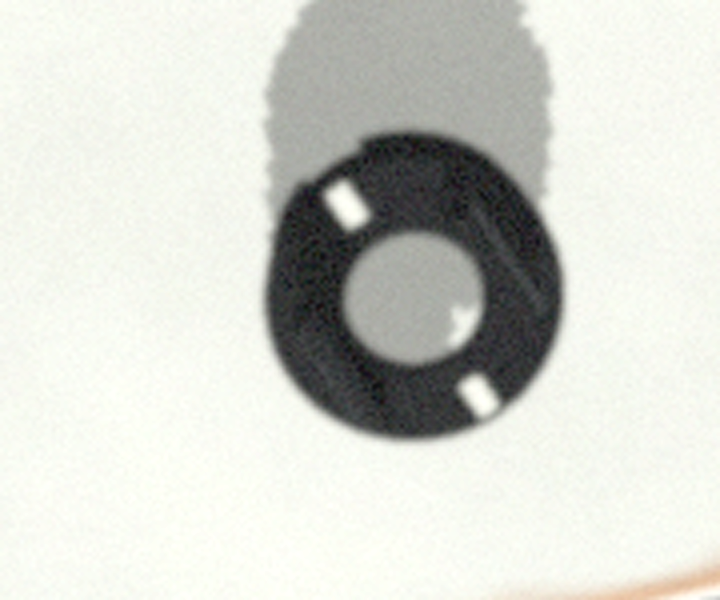

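Wrist crop: white marks at (346,206) and (479,397), hole centre (413,298), so the ring's x axis runs along the line through the marks.

```bash
python3 - <<'E'
from h import *
import pickle
s,c=pickle.load(open("w4.pkl","rb"))
f=lambda x,y,z: at_z(c,(240+x/4,110+y/4),z,s)[:2]
a,b=f(346,206,.032),f(479,397,.032)
print("marks",(a+b)/2,np.linalg.norm(a-b),np.degrees(np.arctan2(*(b-a)[::-1])))
print("hole",f(413.5,298,.032),[f(x,298,.032) for x in(343,485)])
T=R.from_rotvec(s["tcp_rot"]).as_matrix();print("tooly",np.degrees(np.arctan2(T[1,1],T[0,1])))
E
```

```text
marks [ 0.59647697 -0.2712106 ] 0.052267340858433244 20.225288352529944
hole [ 0.5952458  -0.27100963] [array([ 0.59142296, -0.28584269]), array([ 0.59912365, -0.2559631 ])]
tooly 75.54344984598161
```

Emit:
play_rows(
  moves=[
    {"slide": [0.06,0.17,-0.5],"turn": [0,0,0.0725],"jaw": 1},
    {"slide": [0.06,0.17,-1],"turn": [0,0,0.0725],"jaw": 1},
    {"slide": [0.06,0.17,-1],"turn": [0,0,0.0725],"jaw": 1},
    {"slide": [0.06,0.18,-1],"turn": [0,0,0.0725],"jaw": 1},
    {"slide": [0,0,-1],"turn": [0,0,0],"jaw": 1},
  ],
)

```text
clock: 13.85
position: [0.5957, -0.2682, 0.0758]
tcp_rot: [-0.562, 3.09, -0.0]
force: [0.1, 0.1, -0.5]
gripper_width: 0.0854
grip_force: 0.0
```

Emit:
play_rows(
  moves=[
    {"slide": [0,0,-0.6],"turn": [0,0,0],"jaw": 1},
    {"slide": [0,0,-0.5],"turn": [0,0,0],"jaw": 1},
    {"slide": [0,0,0],"turn": [0,0,0],"jaw": 1},
  ],
)

```text
clock: 14.22
position: [0.5953, -0.269, 0.048]
tcp_rot: [0.557, -3.091, -0.001]
force: [0.8, 0.7, -0.4]
gripper_width: 0.0857
grip_force: 0.0
```

```bash
python3 - <<'E'
from h import *
s=sense();T=R.from_rotvec(s["tcp_rot"]).as_matrix();print(s["position"],"tooly",np.degrees(np.arctan2(T[1,1],T[0,1])),s["force"],s["gripper_width"])
E
```

```text
[ 0.59530669 -0.26898491  0.04801644] tooly 110.42852778292071 [ 0.77911327  0.71616642 -0.39314637] 0.08570501263948527
```

Emit:
play_rows(
  moves=[
    {"slide": [0.03,-0.06,-0.14],"turn": [0,0,0],"jaw": 0.75},
    {"slide": [0,0,0],"turn": [0,0,0],"jaw": 0.6},
    {"slide": [0,0,0],"turn": [0,0,0],"jaw": 0.35},
    {"slide": [0,0,0],"turn": [0,0,0],"jaw": 0.35},
    {"slide": [0,0,0],"turn": [0,0,0],"jaw": 0.35},
  ],
  force=50,
)

```text
clock: 14.85
position: [0.5969, -0.271, 0.0458]
tcp_rot: [-0.557, 3.091, -0.001]
force: [-1.0, -1.0, 6.7]
gripper_width: 0.0428
grip_force: 51.9
```

Emit:
play_rows(
  moves=[
    {"slide": [0,0,0],"turn": [0,0,0],"jaw": 0.35},
  ],
)

```text
clock: 14.98
position: [0.5968, -0.271, 0.0458]
tcp_rot: [-0.557, 3.091, -0.001]
force: [0.1, -0.0, 5.5]
gripper_width: 0.0426
grip_force: 51.9
```

```bash
python3 - <<'E'
from h import *
import pickle
s=sense();c=camera("wrist");pickle.dump((s,c),open("w5.pkl","wb"))
T=R.from_rotvec(s["tcp_rot"]).as_matrix();print(s["position"],"tooly",np.degrees(np.arctan2(T[1,1],T[0,1])),s["force"],s["gripper_width"])
im=c["image"][190:340,220:430]
m=(im.min(2)>140).astype(np.uint8)
n,l,st,ce=cv2.connectedComponentsWithStats(m)
for k in range(1,n):
    if st[k,4]>15: print(st[k],ce[k]+[220,190],at_z(c,ce[k]+[220,190],.032,s)[:2])
E
```

```text
[ 0.59683095 -0.27095803  0.04575468] tooly 110.42716565804893 [ 0.0868953  -0.00623666  5.477899  ] 0.04256493418607492
[   0    0   58   99 2934] [237.97205181 226.22358555] [ 0.59441338 -0.31351891]
[ 172    0   38  102 2036] [416.81925344 240.75982318] [ 0.57237256 -0.2336153 ]
[ 94  71  31  19 245] [327.86122449 270.21632653] [ 0.60115142 -0.26691466]
[ 98 110   8  13  98] [321.71428571 306.13265306] [ 0.62084516 -0.26270501]
[  45  119  114   31 2673] [320.34754957 326.50130939] [ 0.63228335 -0.25917645]
```

Ring gripped on axis (the far mark gives its centre as (0.596,-0.272)). I'll lift and carry it over while turning -46.9°.

Emit:
play_rows(
  moves=[
    {"slide": [0,0,0.6],"turn": [0,0,0],"jaw": 0.35},
    {"slide": [0,0,1],"turn": [0,0,0],"jaw": 0.35},
    {"slide": [0,0,1],"turn": [0,0,0],"jaw": 0.35},
    {"slide": [0,0,1],"turn": [0,0,0],"jaw": 0.35},
    {"slide": [-0.41,0.92,0.8],"turn": [0,0,-0.035],"jaw": 0.35},
  ],
)

```text
clock: 15.65
position: [0.5866, -0.2486, 0.1566]
tcp_rot: [-0.439, 3.11, -0.002]
force: [0.4, 0.2, -0.8]
gripper_width: 0.0431
grip_force: 51.2
```

Emit:
play_rows(
  moves=[
    {"slide": [-0.41,0.92,0],"turn": [0,0,-0.035],"jaw": 0.35},
    {"slide": [-0.41,0.92,0],"turn": [0,0,-0.035],"jaw": 0.35},
    {"slide": [-0.41,0.92,0],"turn": [0,0,-0.035],"jaw": 0.35},
    {"slide": [-0.41,0.92,0],"turn": [0,0,-0.035],"jaw": 0.35},
    {"slide": [-0.41,0.92,0],"turn": [0,0,-0.035],"jaw": 0.35},
  ],
)

```text
clock: 16.27
position: [0.5345, -0.132, 0.1558]
tcp_rot: [0.135, 3.138, -0.0]
force: [-0.7, -0.7, -0.5]
gripper_width: 0.043
grip_force: 51.2
```

Emit:
play_rows(
  moves=[
    {"slide": [-0.41,0.92,0],"turn": [0,0,-0.035],"jaw": 0.35},
    {"slide": [-0.41,0.92,0],"turn": [0,0,-0.035],"jaw": 0.35},
    {"slide": [-0.41,0.92,0],"turn": [0,0,-0.035],"jaw": 0.35},
    {"slide": [-0.41,0.92,0],"turn": [0,0,-0.035],"jaw": 0.35},
    {"slide": [-0.41,0.92,0],"turn": [0,0,-0.041],"jaw": 0.35},
  ],
)

```text
clock: 16.9
position: [0.4832, -0.017, 0.1557]
tcp_rot: [0.724, 3.057, 0.0]
force: [1.2, -0.5, -0.5]
gripper_width: 0.043
grip_force: 51.1
```

Emit:
play_rows(
  moves=[
    {"slide": [0,0,0],"turn": [0,0,0],"jaw": 0.35},
    {"slide": [0,0,0],"turn": [0,0,0],"jaw": 0.35},
  ],
)

```text
clock: 17.15
position: [0.4841, -0.018, 0.1555]
tcp_rot: [0.717, 3.058, -0.0]
force: [0.5, -0.5, -0.3]
gripper_width: 0.0426
grip_force: 51.2
```

```bash
cat > st.py <<'E'
from h import *
s=sense();T=R.from_rotvec(s["tcp_rot"]).as_matrix();print(s["clock"],s["position"],"tooly",np.degrees(np.arctan2(T[1,1],T[0,1])),"tilt",T[:,2],s["force"],s["torque"],s["gripper_width"],s["joint_pos"][[0,5]])
E
python3 st.py
```

```text
17.15 [ 0.48406903 -0.01798774  0.15554658] tooly 63.60322966839021 tilt [ 8.08036447e-04 -3.66539752e-04 -9.99999606e-01] [ 0.49084542 -0.5267731  -0.27804752] [-0.01256098  0.00645322  0.02270906] 0.04260032231861674 [-0.03693691  0.42377352]
```

Emit:
play_rows(
  moves=[
    {"slide": [-0.02,0.03,-0.9],"turn": [0,0,0],"jaw": 0.35},
    {"slide": [0,0,-0.8],"turn": [0,0,0],"jaw": 0.35},
    {"slide": [0,0,-0.2],"turn": [0,0,0],"jaw": 0.35},
    {"slide": [0,0,0],"turn": [0,0,0],"jaw": 0.35},
  ],
)

```text
clock: 17.65
position: [0.4834, -0.0174, 0.1077]
tcp_rot: [-0.72, -3.058, 0.0]
force: [0.1, -1.2, -0.9]
gripper_width: 0.0429
grip_force: 51.2
```

Emit:
play_rows(
  moves=[
    {"slide": [0,0,-0.1],"turn": [0,0,0],"jaw": 0.35},
    {"slide": [0,0,-0.08],"turn": [0,0,0],"jaw": 0.35},
  ],
)

```text
clock: 17.9
position: [0.4836, -0.017, 0.1034]
tcp_rot: [0.719, 3.057, 0.0]
force: [1.1, -0.1, -0.3]
gripper_width: 0.0425
grip_force: 51.2
```

Emit:
play_rows(
  moves=[
    {"slide": [0,0,-0.08],"turn": [0,0,0],"jaw": 0.35},
    {"slide": [0,0,-0.04],"turn": [0,0,0],"jaw": 0.35},
  ],
)

```text
clock: 18.15
position: [0.4831, -0.0169, 0.1]
tcp_rot: [-0.72, -3.058, 0.0]
force: [-0.1, -0.3, -0.1]
gripper_width: 0.0425
grip_force: 51.2
```

Emit:
play_rows(
  moves=[
    {"slide": [0,0,-0.08],"turn": [0,0,0],"jaw": 0.35},
    {"slide": [0,0,-0.08],"turn": [0,0,0],"jaw": 0.35},
  ],
)

```text
clock: 18.4
position: [0.4832, -0.0169, 0.0959]
tcp_rot: [0.72, 3.058, -0.0]
force: [-0.6, -0.2, -0.2]
gripper_width: 0.0428
grip_force: 51.2
```

Emit:
play_rows(
  moves=[
    {"slide": [0,0,-0.08],"turn": [0,0,0],"jaw": 0.35},
    {"slide": [0,0,-0.08],"turn": [0,0,0],"jaw": 0.35},
  ],
)

```text
clock: 18.65
position: [0.4831, -0.017, 0.0919]
tcp_rot: [-0.72, -3.058, 0.0]
force: [-0.3, -0.1, -1.4]
gripper_width: 0.0429
grip_force: 51.2
```

Emit:
play_rows(
  moves=[
    {"slide": [0,0,-0.06],"turn": [0,0,0],"jaw": 0.35},
    {"slide": [0,0,0],"turn": [0,0,0],"jaw": 0.35},
  ],
)

```text
clock: 18.9
position: [0.4831, -0.017, 0.0904]
tcp_rot: [-0.72, -3.058, 0.0]
force: [1.0, -0.5, 0.1]
gripper_width: 0.0431
grip_force: 51.3
```

Emit:
play_rows(
  moves=[
    {"slide": [0,0,-0.04],"turn": [0,0,0],"jaw": 0.35},
    {"slide": [0,0,0],"turn": [0,0,0],"jaw": 0.35},
  ],
)

```text
clock: 19.15
position: [0.4832, -0.017, 0.0897]
tcp_rot: [0.72, 3.058, -0.0]
force: [-1.0, 0.4, 0.8]
gripper_width: 0.0429
grip_force: 51.4
```

Emit:
play_rows(
  moves=[
    {"slide": [0,0,-0.02],"turn": [0,0,-0.05],"jaw": 0.35},
    {"slide": [0,0,0],"turn": [0,0,-0.05],"jaw": 0.35},
    {"slide": [0,0,0],"turn": [0,0,-0.05],"jaw": 0.35},
    {"slide": [0,0,0],"turn": [0,0,0],"jaw": 0.35},
  ],
)

```text
clock: 19.65
position: [0.4835, -0.017, 0.0893]
tcp_rot: [1.188, 2.908, 0.0]
force: [-0.6, -0.2, 3.5]
gripper_width: 0.0424
grip_force: 51.5
```

```bash
python3 st.py
```

```text
19.65 [ 0.48349406 -0.01698608  0.08929327] tooly 45.54938820629068 tilt [ 7.04120798e-04 -1.09572888e-04 -9.99999746e-01] [-0.63468158 -0.1945244   3.45181575] [-0.0183969  -0.1132378  -0.05695103] 0.042379920342712915 [-0.03506564  0.74074399]
```

Turned 18° freely with light contact, so the pins are in their slots. On through the ramps, following down 2.5 mm.

Emit:
play_rows(
  moves=[
    {"slide": [0,0,-0.012],"turn": [0,0,-0.04],"jaw": 0.35},
    {"slide": [0,0,-0.015],"turn": [0,0,-0.04],"jaw": 0.35},
    {"slide": [0,0,-0.018],"turn": [0,0,-0.04],"jaw": 0.35},
  ],
)

```text
clock: 20.02
position: [0.4835, -0.017, 0.0882]
tcp_rot: [1.544, 2.735, 0.001]
force: [-0.4, 0.2, 4.2]
gripper_width: 0.0425
grip_force: 51.6
```

Emit:
play_rows(
  moves=[
    {"slide": [0,0,-0.018],"turn": [0,0,-0.04],"jaw": 0.35},
    {"slide": [0,0,-0.018],"turn": [0,0,-0.04],"jaw": 0.35},
    {"slide": [0,0,-0.018],"turn": [0,0,-0.04],"jaw": 0.35},
  ],
)

```text
clock: 20.4
position: [0.4836, -0.017, 0.087]
tcp_rot: [1.874, 2.52, 0.001]
force: [-0.4, 1.2, 5.4]
gripper_width: 0.0429
grip_force: 51.8
```

```bash
python3 st.py
```

```text
20.4 [ 0.48361743 -0.01695226  0.08699065] tooly 16.72335919361408 tilt [ 9.92327204e-04 -3.72847407e-05 -9.99999507e-01] [-0.37980258  1.18929864  5.35252953] [0.02563729 0.10127947 0.04515757] 0.04288291284126063 [-0.03503717  1.24388163]
```

Emit:
play_rows(
  moves=[
    {"slide": [0,0,-0.01],"turn": [0,0,-0.04],"jaw": 0.35},
    {"slide": [0,0,0],"turn": [0,0,-0.04],"jaw": 0.35},
    {"slide": [0,0,0],"turn": [0,0,-0.04],"jaw": 0.35},
    {"slide": [0,0,0],"turn": [0,0,-0.04],"jaw": 0.35},
  ],
)

```text
clock: 20.9
position: [0.4837, -0.017, 0.0868]
tcp_rot: [2.268, 2.172, 0.001]
force: [-0.9, -0.8, 5.0]
gripper_width: 0.0428
grip_force: 51.8
```

```bash
python3 st.py
```

```text
20.9 [ 0.4836836  -0.01701145  0.08679457] tooly -2.4783582340924926 tilt [ 1.14939741e-03 -1.16508552e-04 -9.99999333e-01] [-0.87961405 -0.79528049  5.0119231 ] [-0.02121088  0.08749888  0.09196139] 0.04279424157729114 [-0.03510962  1.57894221]
```

Emit:
play_rows(
  moves=[
    {"slide": [0,0,0],"turn": [0,0,-0.02],"jaw": 0.35},
    {"slide": [0,0,0],"turn": [0,0,-0.01],"jaw": 0.35},
    {"slide": [0,0,0],"turn": [0,0,0],"jaw": 0.35},
  ],
)

```text
clock: 21.28
position: [0.4835, -0.0174, 0.0868]
tcp_rot: [2.333, 2.103, -0.0]
force: [-1.7, -3.4, 6.2]
gripper_width: 0.0429
grip_force: 51.9
```

```bash
python3 st.py
```

```text
21.275 [ 0.48346812 -0.01737809  0.08677218] tooly -5.936660699512755 tilt [ 7.45685943e-04 -1.04023249e-03 -9.99999181e-01] [-1.68710891 -3.36545035  6.18999462] [-0.50399802  0.23960526  0.223971  ] 0.04285068504720842 [-0.03530964  1.63910097]
```

At the stop (69° turned, moment rising). Release and rise.

Emit:
play_rows(
  moves=[
    {"slide": [0,0,0],"turn": [0,0,0],"jaw": 0.6},
    {"slide": [0,0,0],"turn": [0,0,0],"jaw": 0.85},
    {"slide": [0,0,0.2],"turn": [0,0,0],"jaw": 0.85},
    {"slide": [0,0,1],"turn": [0,0,0],"jaw": 0.85},
    {"slide": [0,0,1],"turn": [0,0,0],"jaw": 0.85},
  ],
)

```text
clock: 21.9
position: [0.483, -0.0169, 0.142]
tcp_rot: [-2.336, -2.1, 0.001]
force: [0.5, 0.3, 0.3]
gripper_width: 0.0727
grip_force: 0.0
```

Emit:
play_rows(
  moves=[
    {"slide": [0,0,1],"turn": [0,0,0],"jaw": 0.85},
    {"slide": [0,0,1],"turn": [0,0,0],"jaw": 0.85},
    {"slide": [0,0,0],"turn": [0,0,0],"jaw": 0.85},
  ],
)

```text
clock: 22.28
position: [0.4842, -0.017, 0.1931]
tcp_rot: [2.334, 2.099, 0.004]
force: [-1.0, 0.2, -0.1]
gripper_width: 0.0725
grip_force: 0.0
```

```bash
python3 - <<'E'
from h import *
s=sense();c=camera("wrist");print(s["clock"],s["position"],s["gripper_width"],s["force"])
im=c["image"]; x,y=240,110
g=im[y:y+140,x:x+160]
m=((g.min(2)>110)&(g.max(2).astype(int)-g.min(2)<25)).astype(np.uint8)
n,l,st,ce=cv2.connectedComponentsWithStats(m)
for k in range(1,n):
    if 15<st[k,4]<600:
        uv=ce[k]+[x,y]; print(st[k],uv,at_z(c,uv,.074,s)[:2],at_z(c,uv,.04,s)[:2])
cv2.imwrite("pics/z.png",cv2.resize(g,None,fx=4,fy=4)[:,:,::-1])
t=s["tcp_rot"]
for name,a in (("expected marks",np.radians(-26.7-68.2)),):
    for k in(1,-1): print(name,.483+k*.026*np.cos(a),-.0168+k*.026*np.sin(a))
hsv=cv2.cvtColor(g,cv2.COLOR_RGB2HSV); mm=cv2.moments(cv2.inRange(hsv,(4,130,60),(22,255,255)),True); print(mm["m00"],mm["m10"]/max(mm["m00"],1)+x,mm["m01"]/max(mm["m00"],1)+y)
E
```

```text
22.275 [ 0.48419925 -0.01696936  0.19308347] 0.0725312381113592 [-1.018364    0.18037853 -0.14284724]
[77 47  7 11 65] [320.36923077 162.        ] [0.4855523  0.00760966] [0.48480773 0.0010104 ]
[124  89   6   5  25] [366.4  200.92] [ 0.51762942 -0.0264105 ] [ 0.52123082 -0.03761898]
[ 78 113   6  10  51] [320.76470588 227.11764706] [ 0.48031412 -0.04425111] [ 0.47885985 -0.05787673]
expected marks 0.4807791599984284 -0.04270497770096356
expected marks 0.48522084000157156 0.009104977700963565
1101.0 320.708446866485 193.96185286103542
```

The marks measure at -95.8° against -94.9° for fully home, and the ring is centred within about 1.5 mm. Handing in.

```bash
python3 -c "
from workcell import close_job
print(close_job())"
```

```text
the job is handed in; nothing more can be done
None
```

The job is handed in at about 22 s of the 56 s allowed: the smallest amber lens is seated dome up in the cell, the retaining ring is turned clockwise to its stop over it, the gripper is clear and none of the bystanders was touched; no verdict came back.

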